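# Try out a refitted cupboard catch

## Task

The roller catch of the small plywood cupboard on the bench has just been refitted: try it out. Push the door gently until it snaps shut, without ramming it against its rubber buffer, and let go for a second so that it is seen to stay shut by itself; then pull it back through the catch without flinging it and leave it standing well open, 60 degrees or more. Leave the mug, jar and bowl around it alone.

Things in the scene. Friction and masses are not known exactly. Their poses are not given: they have to be found in the camera images.
- cupboard: Plywood cupboard fixed to the bench, 180 mm deep (x), 270 wide (y), 225 high; up to 0.2 rad askew. Origin: centre of its underside; x points away from the open front (plane x = -90 mm, towards the robot), y left, z up.
- door (a joint): Door's angle about its upright hinge, rad: 0 square across the front, growing as the free edge swings out towards the robot, up to 1.9. Starts ajar (0.3 to 0.8), not caught; stays where left. The catch with its buffer may be screwed on up to 20 mm further forward, so the door snaps shut anywhere from -0.01 to 0.09: that is hidden and has to be felt. The catch is first met below 0.16.
- door_hinge (a point): Point on the hinge axis at bench height, at the left front edge (x -90, y +130 mm in the cupboard's frame). Axes turn with the door: z up, -y along the door to its free edge, -x out of its outer face; at angle a the door's yaw is the cupboard's yaw minus a. Panel 15 mm thick: inner face at x 0, outer at x -15 mm.
- door_handle (a point): Middle of the handle: upright round steel bar, 10 mm thick, 35 mm off the outer face, spanning 135 to 215 mm above the bench, a round foot to the door at each end. At x -50, y -210 mm in door_hinge's axes, 175 mm above the bench. Pinch it from above, a finger to either side along the door (door's y).
- door_edge (a point): Outer top corner of the door panel at its free edge, 260 mm along the door from the hinge, 223 mm above the bench. Plywood door, about 0.6 kg. Inside near this edge is the catch: a white sprung roller on the cupboard's side wall, a steel strike on the door.
- buffer (a joint): Squeeze of the rubber buffer beside the catch that stops the door, m: 0 free, about 0.0005 with the door snapped shut and let go, 1 mm more per 10 N pushed at the handle; keep it under 2.5 mm. Pushing at the handle, the catch resists from 13 mm before shut, with up to 5 to 9 N, gives way 3 mm before shut and draws the door in. Pulling open takes as much over the first 3 mm.
- mug: Green stoneware mug, 80 mm wide, 85 high, handle at its +y; origin at the centre of its foot. Bystander, to be left alone.
- jar: White lidded jar, 70 mm wide, 110 high; origin at the centre of its foot. Bystander.
- bowl: Terracotta bowl, 120 mm wide, 50 high; origin at the centre of its foot. Bystander.

How it is judged (in metres and radians):
On the way:
1. the door is snapped shut: the catch alone, with the robot off it, holds it against its buffer (value of joint buffer above 0.0002 m and value of joint door below 0.1 rad and contact force between each of the fingers, the arm and cupboard below 0.1 N), for 0.5 s.
At the end, for the whole second after the job is handed in: After having been snapped shut and let go, the door stands still, open by more than 1.0 rad (57 degrees) (value of joint door above 1 rad and velocity of joint door between -0.05 and 0.05 rad/s); the robot touches nothing.
It fails at once if the door is rammed against its buffer (squeezed by more than 2.5 mm, some 25 N) (value of joint buffer above 0.0025 m).
It fails at once if the door is flung or slammed (faster than 2.5 rad/s) (velocity of joint door above 2.5 rad/s or velocity of joint door below -2.5 rad/s).
It fails at once if the mug, jar or bowl is moved by more than 15 mm (distance of any of mug, jar, bowl from where it was at the start of the episode above 0.015 m).
It also fails if it takes over 70 s, if anything falls off the work surface, if the arm or the gripper's body presses on something with over 40 N, if the wrist force passes 120 N, or if a joint passes its speed limit or range.

## Robot

A 7-joint arm with a two-finger parallel gripper is mounted at the origin on the work surface. World frame = base frame: x ahead of the robot, y to its left, z up, the work surface at z = 0. Lengths are in m, angles in degrees, forces in N, time in s.
With the tool pointing down it reaches from about 0.425 to 0.875 m from the base axis. Payload 4.7 kg.
Tool frame: the origin (TCP) lies between the finger pads; the fingertips stand 8 mm ahead of it and the grasp point (between the pads) lies 11 mm behind it (env.tip_extent is the distance from the TCP to the fingertips, in m); z points along the fingers, y is the line along which they close (so a half turn about z gives the same grasp; the last joint's range is limited). The gripper opens to 87 mm and grips with 3 to 60 N. Pads are 19 mm wide; open, the fingers measure 117 mm over their backs; the gripper's body (75 mm by 190 mm) begins 51 mm behind the grasp point.
Start: joints at [-74.994, 18.392, -4.016, 83.108, 1.295, 78.541, -3.26], TCP at [0.159, 0.63, 0.231] pointing down, gripper open.
Joint ranges: [-163.93, 163.93], [-17.29, 119.83], [-79.2, 71.16], [3.27, 140.29], [-89.18, 269.18], [5.43, 117.66], [-154.24, 154.24]. Speed limits (degrees/s): [147.25, 147.25, 180, 180, 180, 180, 180].

## Interface

Orientations are given as [roll, pitch, yaw] about the fixed x, y, z axes, in that order (R = Rz(yaw) Ry(pitch) Rx(roll)).
In Python, from cell import sensors, vision, workorder, env gives the robot as it stands.
- The arm moves only by the tool drive_tool, never from a script. Its argument "moves" is a list of rows, each an object of numbers: "x", "y", "z": the shift along the tool's x, y, z in mm; "rx", "ry", "rz": the turn, a rotation vector about the tool's x, y, z in rad; "fingers": the closure, from -1 (fully open) to 1 (shut). In form: [{"x": .., "y": .., "z": .., "rx": .., "ry": .., "rz": .., "fingers": ..}, ...]. A call has 1 to 20 rows; each row is the pose to reach, as a shift and turn from the pose commanded when the call began, along the tool's axes at that moment; what a row does not reach only later rows make up. A row lasts 1/8 s, in which the tool goes at most 62.5 mm and 10.7 degrees, less where a joint would pass 70% of its speed; a pose out of reach is approached as far as the arm can. A call with a gripper value outside its range is refused whole. The fingers move at their own pace and stop on an object; "force" is the grip in N (left out, the last holds). Time passes only in rows, so rows that repeat a pose let the fingers close. It gives the time, the measured TCP pose, the force, the opening and the grip force at its end, in the units of the state.
- sensors.get_obs(): the state, without advancing time (a new reading comes with each control period).
- vision.read_camera(name): name is "scene" or "top" or "wrist"; returns a dict with "image" (480x640x3 uint8, red, green, blue), "fx", "fy", "cx", "cy" (pixels), "R" (3x3) and "t" (3): a world point X has camera coordinates R X + t. Camera axes: x right, y down, z forward; pixel columns grow to the right and rows downward; lengths in m; the calibration is good to about 2 mm. A picture is of the moment at which its call begins. There is no depth.
- workorder.sign_off(): hands the job in; it is judged then, once.
The state is a dict: "time_s": time; "qpos": joint angles; "joint_velocities": joint speeds; "effort": joint torques, N m; "tool_pos": TCP position; "tool_rot": TCP orientation; "force": force on the tool from outside, world axes, zero at the start; "wrist_torque": the same for the moment, N m; "grip_width": finger opening in m; "grasp_force": force on a finger pad.
Only numpy, scipy, OpenCV 4.12 (cv2) and the standard library are available. Lean on these libraries where they do the work, as an engineer would, in place of code of your own. Each camera call takes 0.05 s, during which the arm holds its last target. There are 200 camera calls.

## Working session

There is one attempt and no reset: what is moved stays moved. The work goes in short steps, Python scripts to look and compute and a tool call to move; the robot and the scene stay as the last step left them, time stands still between calls to the robot, and variables do not carry over. Pictures are saved under pics/ and viewed, at most 10 in all, crops included, and the job is handed in when it is done.

Besides the shell and the picture viewer there is one more tool, called after "Request:" by a JSON object that holds its "fn" and its "kwargs". drive_tool: Moves the arm, as the interface text tells. Its arguments: {"type":"object","properties":{"moves":{"type":"array"},"force":{"type":"number"}},"required":["moves"]}

```bash
ls; mkdir -p pics; python3 - <<'E'
from cell import sensors, vision, workorder, env
import cv2,pickle
o=sensors.get_obs();print(o)
d={}
for n in("scene","top"):
    c=vision.read_camera(n);d[n]=c
    cv2.imwrite(f"pics/{n}0.png",c["image"][:,:,::-1])
    print(n,c["fx"],c["fy"],c["cx"],c["cy"],c["R"],c["t"])
pickle.dump(d,open("cams.pkl","wb"))
E
```

```text
pics
{'time_s': 0.0, 'qpos': array([-74.99204106,  18.43943888,  -4.01521125,  83.17603761,
         1.29394255,  78.54220366,  -3.26018408]), 'joint_velocities': array([-0.02152308, -0.03838689,  0.00413155, -0.03561723,  0.02479099,
       -0.07155539,  0.0204624 ]), 'effort': array([ 7.06079463e-04, -4.91303444e+01, -4.03353274e-01, -3.12524414e+01,
       -6.37616334e-02,  4.37788549e-02,  1.67273074e-04]), 'tool_pos': array([0.15936055, 0.62958666, 0.22944722]), 'tool_rot': array([-1.79887507e+02,  4.96526765e-03,  1.65801122e+02]), 'force': array([-0.54819869, -0.53632672,  0.52228152]), 'wrist_torque': array([ 0.00206177,  0.02116266, -0.02541781]), 'grasp_force': 0.0, 'grip_width': 0.08696132344267592}
scene 439.4245818561898 439.4245818561898 318.21695878012207 244.20495398842004 [[-0.36082857  0.93250942 -0.01513014]
 [ 0.79466034  0.29891601 -0.52835989]
 [-0.48817793 -0.20267066 -0.84888569]] [ 0.2210456  -0.39532762  1.58380252]
top 467.8517410905254 467.8517410905254 308.0051113893594 242.16492268313414 [[ 0.02021139 -0.99976963  0.0072234 ]
 [-0.98892904 -0.02105351 -0.14688809]
 [ 0.14700633 -0.00417462 -0.98912674]] [-0.00468053  0.60915667  1.12199633]
```

View pics/scene0.png

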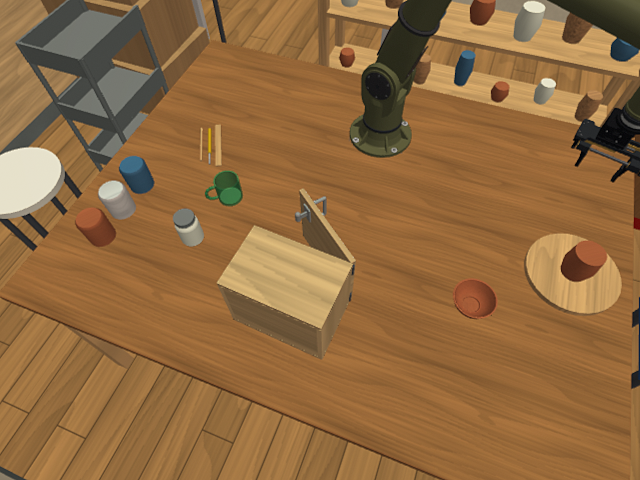

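View pics/top0.png

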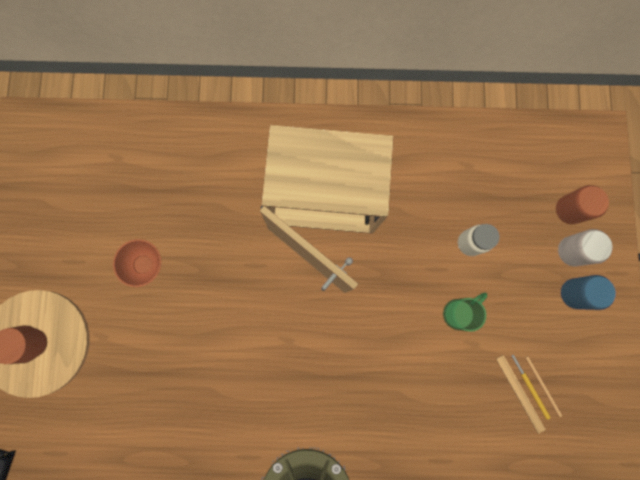

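The scene view shows the cupboard roof corners near (255,227), (354,264), (322,328) and (219,283), with the door ajar and its free end near (303,192). In the top view the roof is at (270,126), (393,135), (387,214) and (263,207), the door end is near (355,288) and the handle bar near (324,289). The mug, jar and bowl are well clear of the handle. I'll zoom in to get better corners.

```bash
python3 - <<'E'
import cv2
a=cv2.imread("pics/top0.png")[115:305,245:405]; b=cv2.imread("pics/scene0.png")[180:360,210:370]
cv2.imwrite("pics/ca.png",cv2.resize(a,None,fx=3.1,fy=3.1,interpolation=cv2.INTER_CUBIC))
cv2.imwrite("pics/cb.png",cv2.resize(b,None,fx=3.3,fy=3.3,interpolation=cv2.INTER_CUBIC))
E
```

```text
(no output)
```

View pics/ca.png

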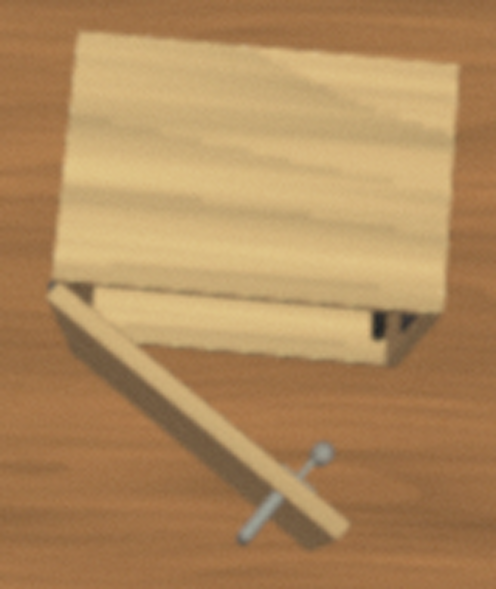

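View pics/cb.png

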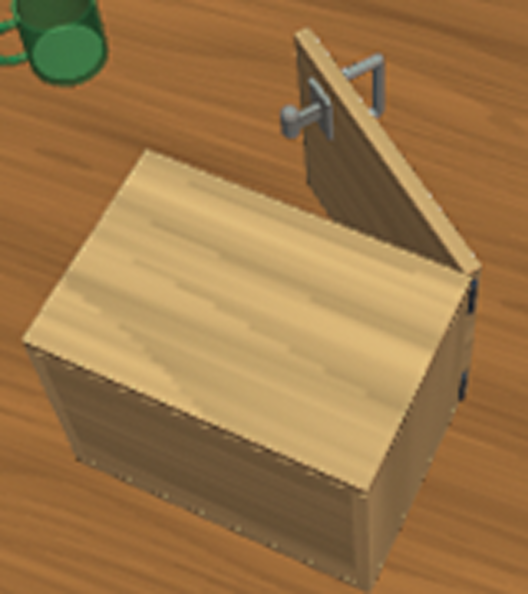

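The crops show the roof and door corners clearly, with the upright handle bar's top at top-crop (243,540) and scene-crop (379,60). Next I'll fit the pose to these.

```bash
cat > h.py <<'E'
import numpy as np,pickle
from scipy.optimize import least_squares
C=pickle.load(open("cams.pkl","rb"))
def proj(c,X):
    p=np.asarray(X)@c["R"].T+c["t"]; return np.c_[c["fx"]*p[:,0]/p[:,2]+c["cx"],c["fy"]*p[:,1]/p[:,2]+c["cy"]]
def rz(a): return np.array([[np.cos(a),-np.sin(a),0],[np.sin(a),np.cos(a),0],[0,0,1]])
def cup(p,X): return np.asarray(X)@rz(p[2]).T+[p[0],p[1],0]
def hinge(p): return cup(p,[[-.09,.13,0]])[0]
def door(p,X,a=None): return np.asarray(X)@rz(p[2]-(p[3] if a is None else a)).T+hinge(p)
E
cat > fit.py <<'E'
from h import *
T=np.array([(78,32),(458,65),(443,311),(52,280),(332,541),(349,525),(243,540)])/3.1+[245,115]-.3
S=np.array([(25,343),(368,491),(147,151),(308,30),(296,37),(380,59)])/3.3+[210,180]-.3
r=[[.09,.135,.225],[.09,-.135,.225],[-.09,-.135,.225],[-.09,.135,.225]]
dd=[[-.015,-.26,.223],[0,-.26,.223],[-.05,-.21,.213]]
def f(p):
    Pt=np.r_[cup(p,r),door(p,dd)]
    Ps=np.r_[cup(p,[r[0+1],r[0],r[2]]),door(p,dd)]
    return np.r_[proj(C["top"],Pt)-T,proj(C["scene"],Ps)-S].ravel()
s=least_squares(f,[.6,0,0,.6],loss="soft_l1")
p=s.x;print(p,np.degrees(p[2:]));print(f(p).reshape(-1,2).round(1))
np.save("p.npy",p)
print("hinge",hinge(p),"handle",door(p,[[-.05,-.21,.175]]))
for a in(0,.05,.09,.16,.3,1.1,1.3):
  h=door(p,[[-.05,-.21,.175]],a)[0];print(a,h,np.hypot(*h[:2]),np.degrees(p[2]-a))
# bystanders
def bp(c,u,z):
    d=c["R"].T@[(u[0]-c["cx"])/c["fx"],(u[1]-c["cy"])/c["fy"],1];o=-c["R"].T@c["t"];return o+d*(z-o[2])/d[2]
for n,u,z in(("bowl",(138,263),.05),("mug",(459,314),.085),("jar",(485,237),.11)): print(n,bp(C["top"],u,z))
E
python3 fit.py
```

```text
[ 0.74245966 -0.02948582 -0.0653011   0.61773069] [-3.74147768 35.39336164]
[[-0.9 -0.8]
 [-0.3 -1. ]
 [-0.5  0.2]
 [-0.8 -0.6]
 [ 0.8  0.2]
 [-0.1 -0.2]
 [ 0.1 -2. ]
 [-1.1 -1.2]
 [ 0.1 -0.3]
 [-0.3 -1. ]
 [ 1.1 -1.9]
 [-0.2 -1.8]
 [-0.  -0.8]]
hinge [0.6611346  0.10611003 0.        ] handle [[ 0.48981047 -0.02522178  0.175     ]]
0 [ 0.59753768 -0.10017965  0.175     ] 0.6058772465171794 -3.74147767848881
0.05 [ 0.58730697 -0.09674332  0.175     ] 0.5952215948147395 -6.606266654142926
0.09 [ 0.57925405 -0.09362874  0.175     ] 0.5867721875092998 -8.89809783466622
0.16 [ 0.56548428 -0.08741263  0.175     ] 0.5722005229783663 -12.908802400581983
0.3 [ 0.53941537 -0.07217186  0.175     ] 0.5442221219273273 -20.930211532413505
1.1 [0.4484404  0.06921587 0.175     ] 0.45375062456616105 -66.76683514287937
1.3 [0.44535039 0.11220711 0.175     ] 0.4592683338403798 -78.22599104549583
bowl [0.54765333 0.42519016 0.05      ]
mug [ 0.43942901 -0.35156783  0.085     ]
jar [ 0.62071241 -0.40990786  0.11      ]
```

```bash
cat >> h.py <<'E'
def rows(cur,tgts):
    """cur, tgts: x,y,z (m), yaw (deg), tool pointing down"""
    R=rz(np.radians(cur[3]))@np.diag([1,-1,-1.])
    for t in tgts:
        d=R.T@(np.array(t[:3])-cur[:3])*1e3
        print({k:round(float(v),n) for k,v,n in zip(("x","y","z","rz"),[*d,-np.radians(t[3]-cur[3])],(1,1,1,3))})
def hp(p,a,z,off=0):  # handle pose at door angle a; off = mm outwards
    h=door(p,[[-.05-off/1e3,-.21,z]],a)[0]; return [*h,np.degrees(p[2]-a)+180]
E
python3 - <<'E'
from h import *
p=np.load("p.npy")
g=hp(p,p[3],.30);print(g)
rows([.159,.63,.231,165.8],[[.33,.47,.30,158],[.43,.25,.30,150],g])
E
```

```text
[np.float64(0.4898104674048728), np.float64(-0.025221776723550957), np.float64(0.3), np.float64(140.8651606805215)]
{'x': -205.0, 'y': -113.2, 'z': -69.0, 'rz': 0.136}
{'x': -355.9, 'y': -301.9, 'z': -69.0, 'rz': 0.276}
{'x': -481.4, 'y': -554.1, 'z': -69.0, 'rz': 0.435}
```

Request:
{"fn": "drive_tool", "kwargs": {"moves": [{"x": -40,"y": -22,"z": -40,"rz": 0.03,"fingers": -1},{"x": -80,"y": -44,"z": -69,"rz": 0.06},{"x": -122,"y": -67,"z": -69,"rz": 0.08},{"x": -164,"y": -90,"z": -69,"rz": 0.11},{"x": -205,"y": -113,"z": -69,"rz": 0.136},{"x": -236,"y": -151,"z": -69,"rz": 0.16},{"x": -266,"y": -189,"z": -69,"rz": 0.19},{"x": -296,"y": -227,"z": -69,"rz": 0.22},{"x": -326,"y": -264,"z": -69,"rz": 0.25},{"x": -356,"y": -302,"z": -69,"rz": 0.276},{"x": -378,"y": -347,"z": -69,"rz": 0.3},{"x": -400,"y": -390,"z": -69,"rz": 0.33},{"x": -422,"y": -433,"z": -69,"rz": 0.36},{"x": -444,"y": -477,"z": -69,"rz": 0.39},{"x": -464,"y": -518,"z": -69,"rz": 0.42},{"x": -475,"y": -540,"z": -69,"rz": 0.435},{"x": -481,"y": -554,"z": -69,"rz": 0.435},{"x": -481,"y": -554,"z": -69,"rz": 0.435}]}}

```text
invalid input at $.moves[0]: expected keys x, y, z, rx, ry, rz, fingers
```

```bash
python3 - <<'E'
from cell import vision,sensors
import cv2
from h import *
o=sensors.get_obs();print(o["time_s"],o["tool_pos"],o["tool_rot"],o["force"])
c=vision.read_camera("wrist");print(c["R"],c["t"])
p=np.load("p.npy")
im=c["image"][:,:,::-1].copy()
for u in proj(c,door(p,[[-.05,-.21,.215],[-.05,-.21,.135],[-.015,-.26,.223],[0,-.26,.223],[-.015,0,.223]])): print(u)
cv2.imwrite("pics/w1.png",im)
E
```

```text
0.1 [0.15937054 0.62966938 0.22959149] [-1.79903680e+02  5.21356327e-03  1.65801221e+02] [-0.19789058  0.67129971 -0.2008687 ]
[[ 0.24564478  0.96935749 -0.00216684]
 [ 0.92632215 -0.23407936  0.29518492]
 [ 0.2856325  -0.07451782 -0.95543769]] [-0.6488128  -0.03643834  0.39194491]
[-400.00662039  866.49756621]
[-264.20542959  722.38088147]
[-488.73950789  891.48454439]
[-487.03642875  900.29915667]
[-134.16035047  958.22037485]
```

View pics/w1.png

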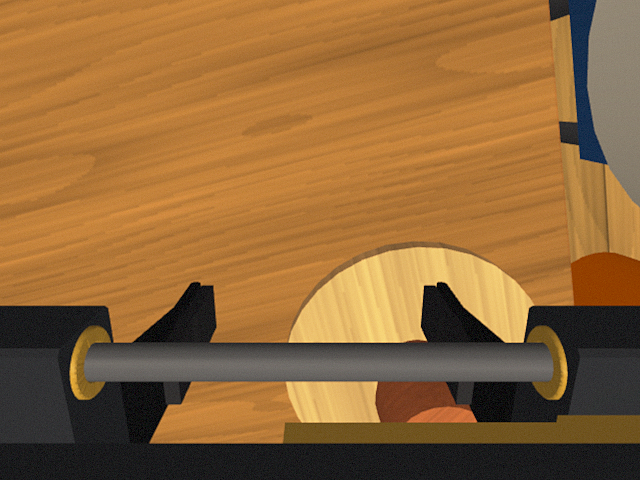

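The move was refused because every row needs all the keys. The wrist picture therefore shows only the start view: fingers at columns 200 and 430, over the round board. I'll resend the move with full rows.

Request:
{"fn": "drive_tool", "kwargs": {"moves": [{"x": -40,"y": -22,"z": -40,"rx": 0,"ry": 0,"rz": 0.03,"fingers": -1},{"x": -80,"y": -44,"z": -69,"rx": 0,"ry": 0,"rz": 0.06,"fingers": -1},{"x": -122,"y": -67,"z": -69,"rx": 0,"ry": 0,"rz": 0.08,"fingers": -1},{"x": -164,"y": -90,"z": -69,"rx": 0,"ry": 0,"rz": 0.11,"fingers": -1},{"x": -205,"y": -113,"z": -69,"rx": 0,"ry": 0,"rz": 0.136,"fingers": -1},{"x": -236,"y": -151,"z": -69,"rx": 0,"ry": 0,"rz": 0.16,"fingers": -1},{"x": -266,"y": -189,"z": -69,"rx": 0,"ry": 0,"rz": 0.19,"fingers": -1},{"x": -296,"y": -227,"z": -69,"rx": 0,"ry": 0,"rz": 0.22,"fingers": -1},{"x": -326,"y": -264,"z": -69,"rx": 0,"ry": 0,"rz": 0.25,"fingers": -1},{"x": -356,"y": -302,"z": -69,"rx": 0,"ry": 0,"rz": 0.276,"fingers": -1},{"x": -378,"y": -347,"z": -69,"rx": 0,"ry": 0,"rz": 0.3,"fingers": -1},{"x": -400,"y": -390,"z": -69,"rx": 0,"ry": 0,"rz": 0.33,"fingers": -1},{"x": -422,"y": -433,"z": -69,"rx": 0,"ry": 0,"rz": 0.36,"fingers": -1},{"x": -444,"y": -477,"z": -69,"rx": 0,"ry": 0,"rz": 0.39,"fingers": -1},{"x": -464,"y": -518,"z": -69,"rx": 0,"ry": 0,"rz": 0.42,"fingers": -1},{"x": -475,"y": -540,"z": -69,"rx": 0,"ry": 0,"rz": 0.435,"fingers": -1},{"x": -481,"y": -554,"z": -69,"rx": 0,"ry": 0,"rz": 0.435,"fingers": -1},{"x": -481,"y": -554,"z": -69,"rx": 0,"ry": 0,"rz": 0.435,"fingers": -1}]}}

```text
time_s: 2.4
tool_pos: [0.4898, -0.0254, 0.2995]
tool_rot: [-180.0, -0.0, 140.8]
force: [0.2, 1.1, -0.6]
grip_width: 0.087
grasp_force: 0.0
```

```bash
python3 - <<'E'
from cell import vision,sensors
import cv2
from h import *
o=sensors.get_obs();print(o["time_s"],o["tool_pos"],o["tool_rot"],o["force"])
c=vision.read_camera("wrist")
p=np.load("p.npy")
im=c["image"][:,:,::-1].copy()
for u in proj(c,door(p,[[-.05,-.21,.215],[-.05,-.21,.135],[-.015,-.26,.223],[0,-.26,.223],[-.015,0,.223]])): print(u)
cv2.imwrite("pics/w2.png",im)
E
```

```text
2.4 [ 0.48979551 -0.02538294  0.29945245] [-1.79999566e+02 -1.67040300e-02  1.40810191e+02] [ 0.17848476  1.09179359 -0.60060313]
[318.27045429 246.02327409]
[318.27495533 212.82946793]
[234.67763891 305.91911533]
[236.13776958 328.28115909]
[670.02101844 305.43698037]
```

View pics/w2.png

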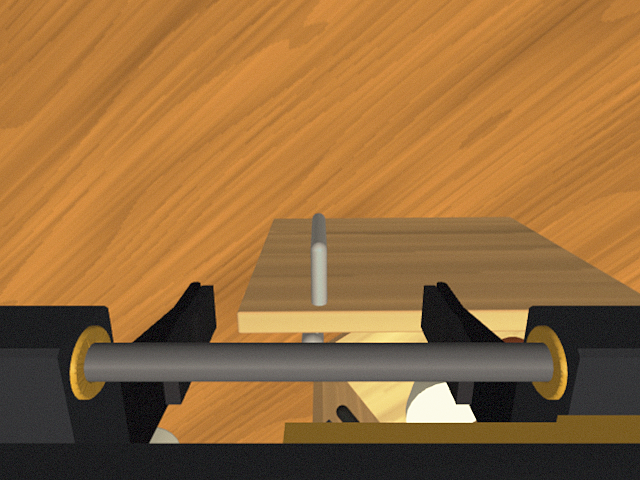

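Bar top at (319,243) against a predicted (318,246), so the fit holds and the bar is centred between the fingers. I'll descend and pinch.

Request:
{"fn": "drive_tool", "kwargs": {"force": 20, "moves": [{"x": 0,"y": 0,"z": 30,"rx": 0,"ry": 0,"rz": 0,"fingers": -1},{"x": 0,"y": 0,"z": 60,"rx": 0,"ry": 0,"rz": 0,"fingers": -1},{"x": 0,"y": 0,"z": 85,"rx": 0,"ry": 0,"rz": 0,"fingers": -1},{"x": 0,"y": 0,"z": 105,"rx": 0,"ry": 0,"rz": 0,"fingers": -1},{"x": 0,"y": 0,"z": 116,"rx": 0,"ry": 0,"rz": 0,"fingers": -1},{"x": 0,"y": 0,"z": 116,"rx": 0,"ry": 0,"rz": 0,"fingers": 0},{"x": 0,"y": 0,"z": 116,"rx": 0,"ry": 0,"rz": 0,"fingers": 0.5},{"x": 0,"y": 0,"z": 116,"rx": 0,"ry": 0,"rz": 0,"fingers": 1},{"x": 0,"y": 0,"z": 116,"rx": 0,"ry": 0,"rz": 0,"fingers": 1},{"x": 0,"y": 0,"z": 116,"rx": 0,"ry": 0,"rz": 0,"fingers": 1},{"x": 0,"y": 0,"z": 116,"rx": 0,"ry": 0,"rz": 0,"fingers": 1}]}}

```text
time_s: 3.82
tool_pos: [0.4899, -0.0249, 0.1836]
tool_rot: [180.0, 0.0, 140.9]
force: [-0.1, -0.9, -0.6]
grip_width: 0.0346
grasp_force: 0.0
```

```bash
python3 - <<'E'
from h import *
p=np.load("p.npy")
cur=[.4898,-.0252,.184,140.87]
# arc through the grasp point to door angle .20
rows(cur,[hp(p,a,.184) for a in np.linspace(p[3],.18,15)[1:]])
E
```

```text
{'x': -6.6, 'y': -1.5, 'z': 0.0, 'rz': -0.031}
{'x': -13.2, 'y': -2.7, 'z': 0.0, 'rz': -0.062}
{'x': -19.9, 'y': -3.8, 'z': 0.0, 'rz': -0.094}
{'x': -26.6, 'y': -4.6, 'z': 0.0, 'rz': -0.125}
{'x': -33.3, 'y': -5.2, 'z': 0.0, 'rz': -0.156}
{'x': -40.1, 'y': -5.7, 'z': 0.0, 'rz': -0.188}
{'x': -46.8, 'y': -5.9, 'z': 0.0, 'rz': -0.219}
{'x': -53.6, 'y': -5.9, 'z': 0.0, 'rz': -0.25}
{'x': -60.3, 'y': -5.6, 'z': 0.0, 'rz': -0.281}
{'x': -67.0, 'y': -5.2, 'z': 0.0, 'rz': -0.313}
{'x': -73.8, 'y': -4.6, 'z': 0.0, 'rz': -0.344}
{'x': -80.5, 'y': -3.7, 'z': 0.0, 'rz': -0.375}
{'x': -87.1, 'y': -2.7, 'z': 0.0, 'rz': -0.406}
{'x': -93.8, 'y': -1.4, 'z': 0.0, 'rz': -0.438}
```

Request:
{"fn": "drive_tool", "kwargs": {"force": 20, "moves": [{"x": 0,"y": 0,"z": 0,"rx": 0,"ry": 0,"rz": 0,"fingers": 1},{"x": 0,"y": 0,"z": 0,"rx": 0,"ry": 0,"rz": 0,"fingers": 1},{"x": 0,"y": 0,"z": 0,"rx": 0,"ry": 0,"rz": 0,"fingers": 1},{"x": 0,"y": 0,"z": 0,"rx": 0,"ry": 0,"rz": 0,"fingers": 1},{"x": 0,"y": 0,"z": 0,"rx": 0,"ry": 0,"rz": 0,"fingers": 1},{"x": 0,"y": 0,"z": 0,"rx": 0,"ry": 0,"rz": 0,"fingers": 1}]}}

```text
time_s: 4.58
tool_pos: [0.4895, -0.0253, 0.1835]
tool_rot: [-180.0, -0.0, 140.9]
force: [-2.6, -1.7, 2.0]
grip_width: 0.0097
grasp_force: 20.0
```

Request:
{"fn": "drive_tool", "kwargs": {"moves": [{"x": -6.6,"y": -1.5,"z": 0,"rx": 0,"ry": 0,"rz": -0.031,"fingers": 1},{"x": -13.2,"y": -2.7,"z": 0,"rx": 0,"ry": 0,"rz": -0.062,"fingers": 1},{"x": -19.9,"y": -3.8,"z": 0,"rx": 0,"ry": 0,"rz": -0.094,"fingers": 1},{"x": -26.6,"y": -4.6,"z": 0,"rx": 0,"ry": 0,"rz": -0.125,"fingers": 1},{"x": -33.3,"y": -5.2,"z": 0,"rx": 0,"ry": 0,"rz": -0.156,"fingers": 1},{"x": -40.1,"y": -5.7,"z": 0,"rx": 0,"ry": 0,"rz": -0.188,"fingers": 1},{"x": -46.8,"y": -5.9,"z": 0,"rx": 0,"ry": 0,"rz": -0.219,"fingers": 1},{"x": -53.6,"y": -5.9,"z": 0,"rx": 0,"ry": 0,"rz": -0.25,"fingers": 1},{"x": -60.3,"y": -5.6,"z": 0,"rx": 0,"ry": 0,"rz": -0.281,"fingers": 1},{"x": -67,"y": -5.2,"z": 0,"rx": 0,"ry": 0,"rz": -0.313,"fingers": 1},{"x": -73.8,"y": -4.6,"z": 0,"rx": 0,"ry": 0,"rz": -0.344,"fingers": 1},{"x": -80.5,"y": -3.7,"z": 0,"rx": 0,"ry": 0,"rz": -0.375,"fingers": 1},{"x": -87.1,"y": -2.7,"z": 0,"rx": 0,"ry": 0,"rz": -0.406,"fingers": 1},{"x": -93.8,"y": -1.4,"z": 0,"rx": 0,"ry": 0,"rz": -0.438,"fingers": 1},{"x": -93.8,"y": -1.4,"z": 0,"rx": 0,"ry": 0,"rz": -0.438,"fingers": 1},{"x": -93.8,"y": -1.4,"z": 0,"rx": 0,"ry": 0,"rz": -0.438,"fingers": 1}]}}

```text
time_s: 6.58
tool_pos: [0.5614, -0.0864, 0.1835]
tool_rot: [-179.9, 0.0, 165.9]
force: [-2.2, -4.8, 0.9]
grip_width: 0.0095
grasp_force: 20.0
```

```bash
cat > st.py <<'E'
from cell import sensors
from h import *
p=np.load("p.npy");o=sensors.get_obs();t=o["tool_pos"]
# door angle from the TCP about the hinge; force along door normal/along door
d=t[:2]-hinge(p)[:2];a0=np.arctan2(-.21,-.05)+p[2]
a=-((np.arctan2(d[1],d[0])-a0+np.pi)%(2*np.pi)-np.pi)
F=rz(p[2]-a).T@o["force"]
print("t",o["time_s"],"a",a.round(4),"r",np.hypot(*d).round(4),"arc",(a*.21*1e3).round(1),"yaw",o["tool_rot"][2].round(2),"Fdoor",F.round(1),"grip",o["grip_width"].round(4))
E
python3 st.py; python3 - <<'E'
from h import *
p=np.load("p.npy")
cur=hp(p,.18,.184)
for a in np.arange(.17,.0,-.01): print(round(a,3)); rows(cur,[hp(p,a,.184)])
E
```

```text
0.17
{'x': -2.1, 'y': -0.5, 'z': 0.0, 'rz': -0.01}
0.16
{'x': -4.2, 'y': -1.0, 'z': 0.0, 'rz': -0.02}
0.15
{'x': -6.3, 'y': -1.4, 'z': 0.0, 'rz': -0.03}
0.14
{'x': -8.4, 'y': -1.8, 'z': 0.0, 'rz': -0.04}
0.13
{'x': -10.6, 'y': -2.2, 'z': 0.0, 'rz': -0.05}
0.12
{'x': -12.7, 'y': -2.6, 'z': 0.0, 'rz': -0.06}
0.11
{'x': -14.8, 'y': -3.0, 'z': 0.0, 'rz': -0.07}
0.1
{'x': -16.9, 'y': -3.3, 'z': 0.0, 'rz': -0.08}
0.09
{'x': -19.1, 'y': -3.6, 'z': 0.0, 'rz': -0.09}
0.08
{'x': -21.2, 'y': -3.9, 'z': 0.0, 'rz': -0.1}
0.07
{'x': -23.4, 'y': -4.2, 'z': 0.0, 'rz': -0.11}
0.06
{'x': -25.5, 'y': -4.5, 'z': 0.0, 'rz': -0.12}
0.05
{'x': -27.6, 'y': -4.7, 'z': 0.0, 'rz': -0.13}
0.04
{'x': -29.8, 'y': -4.9, 'z': 0.0, 'rz': -0.14}
0.03
{'x': -31.9, 'y': -5.1, 'z': 0.0, 'rz': -0.15}
0.02
{'x': -34.1, 'y': -5.3, 'z': 0.0, 'rz': -0.16}
0.01
{'x': -36.2, 'y': -5.4, 'z': 0.0, 'rz': -0.17}Traceback (most recent call last):
  File "st.py", line 8, in <module>
    print("t",o["time_s"],"a",a.round(4),"r",np.hypot(*d).round(4),"arc",(a*.21*1e3).round(1),"yaw",o["tool_rot"][2].round(2),"Fdoor",F.round(1),"grip",o["grip_width"].round(4))
                                                                                                                                                        ^^^^^^^^^^^^^^^^^^^^^
AttributeError: 'float' object has no attribute 'round'
```

```bash
sed -i 's/o\["grip_width"\].round(4)/round(o["grip_width"],4)/' st.py; python3 st.py
```

```text
t 6.575 a 0.1789 r 0.2169 arc 37.6 yaw 165.88 Fdoor [-1.  -5.2  0.9] grip 0.0095
```

Request:
{"fn": "drive_tool", "kwargs": {"moves": [{"x": -2.1,"y": -0.5,"z": 0,"rx": 0,"ry": 0,"rz": -0.01,"fingers": 1},{"x": -4.2,"y": -1.0,"z": 0,"rx": 0,"ry": 0,"rz": -0.02,"fingers": 1},{"x": -6.3,"y": -1.4,"z": 0,"rx": 0,"ry": 0,"rz": -0.03,"fingers": 1},{"x": -8.4,"y": -1.8,"z": 0,"rx": 0,"ry": 0,"rz": -0.04,"fingers": 1},{"x": -8.4,"y": -1.8,"z": 0,"rx": 0,"ry": 0,"rz": -0.04,"fingers": 1},{"x": -8.4,"y": -1.8,"z": 0,"rx": 0,"ry": 0,"rz": -0.04,"fingers": 1}]}}

```text
time_s: 7.32
tool_pos: [0.569, -0.0903, 0.1836]
tool_rot: [-179.9, 0.0, 168.2]
force: [-2.0, -5.2, 0.6]
grip_width: 0.0095
grasp_force: 20.0
```

```bash
python3 st.py
```

```text
t 7.325 a 0.1396 r 0.2169 arc 29.3 yaw 168.18 Fdoor [-0.9 -5.5  0.6] grip 0.0095
```

Request:
{"fn": "drive_tool", "kwargs": {"moves": [{"x": -1,"y": -0.25,"z": 0,"rx": 0,"ry": 0,"rz": -0.005,"fingers": 1},{"x": -2.1,"y": -0.5,"z": 0,"rx": 0,"ry": 0,"rz": -0.01,"fingers": 1},{"x": -3.1,"y": -0.75,"z": 0,"rx": 0,"ry": 0,"rz": -0.015,"fingers": 1},{"x": -4.2,"y": -1.0,"z": 0,"rx": 0,"ry": 0,"rz": -0.02,"fingers": 1},{"x": -4.2,"y": -1.0,"z": 0,"rx": 0,"ry": 0,"rz": -0.02,"fingers": 1}]}}

```text
time_s: 7.95
tool_pos: [0.5729, -0.0921, 0.1835]
tool_rot: [-179.9, 0.0, 169.3]
force: [-2.1, -5.4, -0.0]
grip_width: 0.0092
grasp_force: 20.0
```

```bash
python3 st.py
```

```text
t 7.95 a 0.1197 r 0.217 arc 25.1 yaw 169.33 Fdoor [-1.1 -5.7 -0. ] grip 0.0092
```

Request:
{"fn": "drive_tool", "kwargs": {"moves": [{"x": -1,"y": -0.25,"z": 0,"rx": 0,"ry": 0,"rz": -0.005,"fingers": 1},{"x": -2.1,"y": -0.45,"z": 0,"rx": 0,"ry": 0,"rz": -0.01,"fingers": 1},{"x": -3.1,"y": -0.7,"z": 0,"rx": 0,"ry": 0,"rz": -0.015,"fingers": 1},{"x": -4.2,"y": -0.9,"z": 0,"rx": 0,"ry": 0,"rz": -0.02,"fingers": 1},{"x": -4.2,"y": -0.9,"z": 0,"rx": 0,"ry": 0,"rz": -0.02,"fingers": 1}]}}

```text
time_s: 8.57
tool_pos: [0.5769, -0.0939, 0.1836]
tool_rot: [-179.9, 0.0, 170.5]
force: [-2.8, -5.7, 0.8]
grip_width: 0.0091
grasp_force: 20.0
```

```bash
python3 st.py
```

```text
t 8.575 a 0.0995 r 0.217 arc 20.9 yaw 170.47 Fdoor [-1.8 -6.   0.8] grip 0.0091
```

Request:
{"fn": "drive_tool", "kwargs": {"moves": [{"x": -1,"y": -0.2,"z": 0,"rx": 0,"ry": 0,"rz": -0.005,"fingers": 1},{"x": -2.1,"y": -0.4,"z": 0,"rx": 0,"ry": 0,"rz": -0.01,"fingers": 1},{"x": -2.1,"y": -0.4,"z": 0,"rx": 0,"ry": 0,"rz": -0.01,"fingers": 1}]}}

```text
time_s: 8.95
tool_pos: [0.5788, -0.0947, 0.1836]
tool_rot: [-179.9, -0.0, 171.0]
force: [-2.1, -5.9, 0.7]
grip_width: 0.0093
grasp_force: 20.0
```

```bash
python3 st.py
```

```text
t 8.95 a 0.0901 r 0.217 arc 18.9 yaw 171.04 Fdoor [-1.1 -6.2  0.7] grip 0.0093
```

No catch yet, so shut must be at least about 13 mm further. I'll advance 4 mm.

Request:
{"fn": "drive_tool", "kwargs": {"moves": [{"x": -1,"y": -0.2,"z": 0,"rx": 0,"ry": 0,"rz": -0.005,"fingers": 1},{"x": -2.1,"y": -0.4,"z": 0,"rx": 0,"ry": 0,"rz": -0.01,"fingers": 1},{"x": -3.1,"y": -0.6,"z": 0,"rx": 0,"ry": 0,"rz": -0.015,"fingers": 1},{"x": -4.2,"y": -0.8,"z": 0,"rx": 0,"ry": 0,"rz": -0.02,"fingers": 1},{"x": -4.2,"y": -0.8,"z": 0,"rx": 0,"ry": 0,"rz": -0.02,"fingers": 1}]}}

```text
time_s: 9.57
tool_pos: [0.5808, -0.0955, 0.1835]
tool_rot: [-180.0, -0.3, 172.2]
force: [-7.9, -3.0, 4.8]
grip_width: 0.0092
grasp_force: 20.0
```

```bash
python3 st.py
```

```text
t 9.575 a 0.08 r 0.217 arc 16.8 yaw 172.19 Fdoor [-7.3 -4.1  4.8] grip 0.0092
```

Request:
{"fn": "drive_tool", "kwargs": {"moves": [{"x": -1,"y": -0.2,"z": 0,"rx": 0,"ry": 0,"rz": -0.005,"fingers": 1},{"x": -1,"y": -0.2,"z": 0,"rx": 0,"ry": 0,"rz": -0.005,"fingers": 1}]}}

```text
time_s: 9.82
tool_pos: [0.5815, -0.0958, 0.1835]
tool_rot: [-180.0, -0.3, 172.5]
force: [-9.5, -3.6, 6.2]
grip_width: 0.0092
grasp_force: 20.0
```

```bash
python3 st.py
```

```text
t 9.825 a 0.0765 r 0.217 arc 16.1 yaw 172.47 Fdoor [-8.9 -4.9  6.2] grip 0.0092
```

Request:
{"fn": "drive_tool", "kwargs": {"moves": [{"x": -1,"y": -0.2,"z": 0,"rx": 0,"ry": 0,"rz": -0.005,"fingers": 1},{"x": -1,"y": -0.2,"z": 0,"rx": 0,"ry": 0,"rz": -0.005,"fingers": 1}]}}

```text
time_s: 10.07
tool_pos: [0.5823, -0.0961, 0.1835]
tool_rot: [-180.0, -0.3, 172.8]
force: [-9.6, -3.6, 6.4]
grip_width: 0.0094
grasp_force: 20.0
```

```bash
python3 st.py
```

```text
t 10.075 a 0.0725 r 0.217 arc 15.2 yaw 172.75 Fdoor [-9.  -4.9  6.4] grip 0.0094
```

Request:
{"fn": "drive_tool", "kwargs": {"moves": [{"x": -1,"y": -0.2,"z": 0,"rx": 0,"ry": 0,"rz": -0.005,"fingers": 1},{"x": -2,"y": -0.4,"z": 0,"rx": 0,"ry": 0,"rz": -0.01,"fingers": 1},{"x": -2,"y": -0.4,"z": 0,"rx": 0,"ry": 0,"rz": -0.01,"fingers": 1}]}}

```text
time_s: 10.45
tool_pos: [0.5844, -0.097, 0.1835]
tool_rot: [-180.0, -0.3, 173.3]
force: [-9.3, -4.0, 5.9]
grip_width: 0.0096
grasp_force: 20.0
```

```bash
python3 st.py
```

```text
t 10.45 a 0.062 r 0.2171 arc 13.0 yaw 173.32 Fdoor [-8.8 -5.2  5.9] grip 0.0096
```

Request:
{"fn": "drive_tool", "kwargs": {"moves": [{"x": -1,"y": -0.15,"z": 0,"rx": 0,"ry": 0,"rz": -0.005,"fingers": 1},{"x": -2,"y": -0.3,"z": 0,"rx": 0,"ry": 0,"rz": -0.01,"fingers": 1},{"x": -2,"y": -0.3,"z": 0,"rx": 0,"ry": 0,"rz": -0.01,"fingers": 1}]}}

```text
time_s: 10.82
tool_pos: [0.5875, -0.098, 0.1836]
tool_rot: [-179.9, -0.1, 173.9]
force: [-5.7, -5.7, 3.5]
grip_width: 0.0096
grasp_force: 20.0
```

```bash
python3 st.py
```

```text
t 10.825 a 0.047 r 0.217 arc 9.9 yaw 173.89 Fdoor [-5.  -6.3  3.5] grip 0.0096
```

Request:
{"fn": "drive_tool", "kwargs": {"moves": [{"x": -0.5,"y": -0.1,"z": 0,"rx": 0,"ry": 0,"rz": -0.002,"fingers": 1},{"x": -0.5,"y": -0.1,"z": 0,"rx": 0,"ry": 0,"rz": -0.002,"fingers": 1}]}}

```text
time_s: 11.08
tool_pos: [0.5886, -0.0984, 0.1836]
tool_rot: [-179.9, -0.1, 174.0]
force: [-4.2, -5.5, 2.7]
grip_width: 0.009
grasp_force: 20.0
```

```bash
python3 st.py
```

```text
t 11.075 a 0.0418 r 0.217 arc 8.8 yaw 173.99 Fdoor [-3.6 -6.   2.7] grip 0.009
```

Request:
{"fn": "drive_tool", "kwargs": {"moves": [{"x": -1,"y": -0.15,"z": 0,"rx": 0,"ry": 0,"rz": -0.005,"fingers": 1},{"x": -1,"y": -0.15,"z": 0,"rx": 0,"ry": 0,"rz": -0.005,"fingers": 1}]}}

```text
time_s: 11.32
tool_pos: [0.5906, -0.0991, 0.1836]
tool_rot: [-179.8, 0.1, 174.3]
force: [-0.4, -6.9, -0.9]
grip_width: 0.0095
grasp_force: 20.0
```

```bash
python3 st.py
```

```text
t 11.325 a 0.0322 r 0.217 arc 6.8 yaw 174.28 Fdoor [ 0.3 -6.9 -0.9] grip 0.0095
```

Request:
{"fn": "drive_tool", "kwargs": {"moves": [{"x": -1,"y": -0.15,"z": 0,"rx": 0,"ry": 0,"rz": -0.005,"fingers": 1},{"x": -1,"y": -0.15,"z": 0,"rx": 0,"ry": 0,"rz": -0.005,"fingers": 1}]}}

```text
time_s: 11.58
tool_pos: [0.592, -0.0996, 0.1837]
tool_rot: [-179.8, 0.1, 174.6]
force: [0.8, -7.2, -2.0]
grip_width: 0.009
grasp_force: 20.0
```

```bash
python3 st.py
```

```text
t 11.575 a 0.0253 r 0.217 arc 5.3 yaw 174.56 Fdoor [ 1.5 -7.1 -2. ] grip 0.009
```

Request:
{"fn": "drive_tool", "kwargs": {"moves": [{"x": -0.6,"y": -0.1,"z": 0,"rx": 0,"ry": 0,"rz": -0.003,"fingers": 1},{"x": -0.6,"y": -0.1,"z": 0,"rx": 0,"ry": 0,"rz": -0.003,"fingers": 1}]}}

```text
time_s: 11.82
tool_pos: [0.5921, -0.0996, 0.1836]
tool_rot: [-179.8, 0.1, 174.7]
force: [-0.7, -7.4, -1.0]
grip_width: 0.0093
grasp_force: 20.0
```

```bash
python3 st.py
```

```text
t 11.825 a 0.0248 r 0.217 arc 5.2 yaw 174.73 Fdoor [ 0.  -7.5 -1. ] grip 0.0093
```

The door has stopped moving and the resistance has turned, so it sits on the buffer. I'll let go.

Request:
{"fn": "drive_tool", "kwargs": {"moves": [{"x": 0,"y": 0,"z": 0,"rx": 0,"ry": 0,"rz": 0,"fingers": 0},{"x": 0,"y": 0,"z": 0,"rx": 0,"ry": 0,"rz": 0,"fingers": 0},{"x": 0,"y": 0,"z": 0,"rx": 0,"ry": 0,"rz": 0,"fingers": 0},{"x": 0,"y": 0,"z": 0,"rx": 0,"ry": 0,"rz": 0,"fingers": 0},{"x": 0,"y": 0,"z": 0,"rx": 0,"ry": 0,"rz": 0,"fingers": 0},{"x": 0,"y": 0,"z": 0,"rx": 0,"ry": 0,"rz": 0,"fingers": 0},{"x": 0,"y": 0,"z": 0,"rx": 0,"ry": 0,"rz": 0,"fingers": 0},{"x": 0,"y": 0,"z": 0,"rx": 0,"ry": 0,"rz": 0,"fingers": 0},{"x": 0,"y": 0,"z": 0,"rx": 0,"ry": 0,"rz": 0,"fingers": 0},{"x": 0,"y": 0,"z": 0,"rx": 0,"ry": 0,"rz": 0,"fingers": 0},{"x": 0,"y": 0,"z": 0,"rx": 0,"ry": 0,"rz": 0,"fingers": 0},{"x": 0,"y": 0,"z": 0,"rx": 0,"ry": 0,"rz": 0,"fingers": 0}]}}

```text
time_s: 13.32
tool_pos: [0.5922, -0.0973, 0.1835]
tool_rot: [180.0, 0.0, 174.9]
force: [-0.2, 0.9, 0.7]
grip_width: 0.0436
grasp_force: 0.0
```

```bash
python3 st.py; python3 - <<'E'
from cell import vision
import cv2,numpy as np
from h import *
p=np.load("p.npy")
c=vision.read_camera("wrist");cv2.imwrite("pics/w3.png",c["image"][:,:,::-1])
for a in (-.01,.024,.05): print(a,proj(c,door(p,[[-.05,-.21,.215],[-.015,-.26,.223],[0,-.26,.223]],a)).round(0).tolist(), proj(c,cup(p,[[-.09,-.135,.225]])).round(0))
E
```

```text
t 13.325 a 0.0276 r 0.2147 arc 5.8 yaw 174.85 Fdoor [-0.3  0.9  0.7] grip 0.0436
-0.01 [[310.0, 378.0], [169.0, 484.0], [175.0, 517.0]] [[158. 517.]]
0.024 [[315.0, 360.0], [167.0, 463.0], [172.0, 498.0]] [[158. 517.]]
0.05 [[319.0, 345.0], [167.0, 447.0], [170.0, 482.0]] [[158. 517.]]
```

View pics/w3.png

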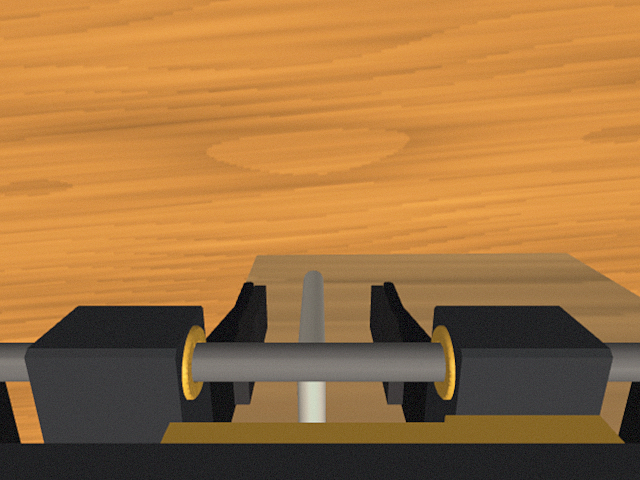

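The bar at (313,340) stands free between the open fingers, which have been off it for over a second. I'll refine the hinge position from the measured grip points and plan the opening arc.

```bash
cat > arc.py <<'E'
from h import *
P=np.array([(.4895,-.0253),(.5614,-.0864),(.569,-.0903),(.5769,-.0939),(.5844,-.097),(.592,-.0996)])
r=np.hypot(.21,.05)
s=least_squares(lambda c:np.r_[np.hypot(*(P-c).T)-r],[.661,.106]);c=s.x
print(c,s.fun.round(4))
ang=np.arctan2(*(P[-1]-c)[::-1])%(2*np.pi)
cur=[.5922,-.0973,.184,174.85]
for d in [0,.005,.01,.015,.02,.03,.04,.06]+list(np.arange(.1,1.31,.06)):
    q=c+r*np.array([np.cos(ang-d),np.sin(ang-d)]); print(round(d,3),q.round(4),np.hypot(*q).round(3),end=" ");rows(cur,[[*q,.184,174.85-np.degrees(d)]])
E
python3 arc.py
```

```text
[0.66196045 0.10454404] [ 0.     -0.0001  0.      0.      0.0001 -0.0001]
0 [ 0.592  -0.0997] 0.6 {'x': 0.0, 'y': -2.4, 'z': 0.0, 'rz': -0.0}
0.005 [ 0.591  -0.0993] 0.599 {'x': 1.1, 'y': -2.1, 'z': 0.0, 'rz': 0.005}
0.01 [ 0.5899 -0.099 ] 0.598 {'x': 2.1, 'y': -1.9, 'z': 0.0, 'rz': 0.01}
0.015 [ 0.5889 -0.0986] 0.597 {'x': 3.1, 'y': -1.6, 'z': 0.0, 'rz': 0.015}
0.02 [ 0.5879 -0.0982] 0.596 {'x': 4.2, 'y': -1.3, 'z': 0.0, 'rz': 0.02}
0.03 [ 0.5859 -0.0975] 0.594 {'x': 6.3, 'y': -0.7, 'z': 0.0, 'rz': 0.03}
0.04 [ 0.5839 -0.0967] 0.592 {'x': 8.4, 'y': -0.2, 'z': 0.0, 'rz': 0.04}
0.06 [ 0.5799 -0.0951] 0.588 {'x': 12.5, 'y': 1.1, 'z': 0.0, 'rz': 0.06}
0.1 [ 0.5719 -0.0917] 0.579 {'x': 20.7, 'y': 3.8, 'z': 0.0, 'rz': 0.1}
0.16 [ 0.5603 -0.0859] 0.567 {'x': 32.8, 'y': 8.5, 'z': 0.0, 'rz': 0.16}
0.22 [ 0.5491 -0.0795] 0.555 {'x': 44.5, 'y': 13.9, 'z': 0.0, 'rz': 0.22}
0.28 [ 0.5383 -0.0724] 0.543 {'x': 56.0, 'y': 20.0, 'z': 0.0, 'rz': 0.28}
0.34 [ 0.5279 -0.0646] 0.532 {'x': 67.0, 'y': 26.8, 'z': 0.0, 'rz': 0.34}
0.4 [ 0.518  -0.0563] 0.521 {'x': 77.6, 'y': 34.2, 'z': 0.0, 'rz': 0.4}
0.46 
[... 400 characters left out ...]
30.3, 'y': 90.7, 'z': 0.0, 'rz': 0.76}
0.82 [0.4649 0.0164] 0.465 {'x': 137.0, 'y': 101.8, 'z': 0.0, 'rz': 0.82}
0.88 [0.46   0.0284] 0.461 {'x': 143.0, 'y': 113.3, 'z': 0.0, 'rz': 0.88}
0.94 [0.4558 0.0406] 0.458 {'x': 148.3, 'y': 125.1, 'z': 0.0, 'rz': 0.94}
1.0 [0.4523 0.0531] 0.455 {'x': 152.8, 'y': 137.2, 'z': 0.0, 'rz': 1.0}
1.06 [0.4496 0.0658] 0.454 {'x': 156.7, 'y': 149.6, 'z': 0.0, 'rz': 1.06}
1.12 [0.4477 0.0786] 0.455 {'x': 159.7, 'y': 162.2, 'z': 0.0, 'rz': 1.12}
1.18 [0.4465 0.0915] 0.456 {'x': 162.1, 'y': 174.9, 'z': 0.0, 'rz': 1.18}
1.24 [0.4461 0.1044] 0.458 {'x': 163.6, 'y': 187.8, 'z': 0.0, 'rz': 1.24}
1.3 [0.4465 0.1174] 0.462 {'x': 164.4, 'y': 200.7, 'z': 0.0, 'rz': 1.3}
```

Request:
{"fn": "drive_tool", "kwargs": {"force": 25, "moves": [{"x": 0,"y": -2.4,"z": 0,"rx": 0,"ry": 0,"rz": 0,"fingers": 0},{"x": 0,"y": -2.4,"z": 0,"rx": 0,"ry": 0,"rz": 0,"fingers": 1},{"x": 0,"y": -2.4,"z": 0,"rx": 0,"ry": 0,"rz": 0,"fingers": 1},{"x": 0,"y": -2.4,"z": 0,"rx": 0,"ry": 0,"rz": 0,"fingers": 1},{"x": 0,"y": -2.4,"z": 0,"rx": 0,"ry": 0,"rz": 0,"fingers": 1},{"x": 0,"y": -2.4,"z": 0,"rx": 0,"ry": 0,"rz": 0,"fingers": 1},{"x": 0,"y": -2.4,"z": 0,"rx": 0,"ry": 0,"rz": 0,"fingers": 1},{"x": 0,"y": -2.4,"z": 0,"rx": 0,"ry": 0,"rz": 0,"fingers": 1},{"x": 0,"y": -2.4,"z": 0,"rx": 0,"ry": 0,"rz": 0,"fingers": 1}]}}

```text
time_s: 14.5
tool_pos: [0.592, -0.0997, 0.1836]
tool_rot: [-180.0, 0.0, 174.9]
force: [-0.5, -0.8, -0.5]
grip_width: 0.0093
grasp_force: 25.0
```

```bash
python3 st.py
```

```text
t 14.5 a 0.0248 r 0.2171 arc 5.2 yaw 174.85 Fdoor [-0.5 -0.8 -0.5] grip 0.0093
```

Request:
{"fn": "drive_tool", "kwargs": {"moves": [{"x": 1,"y": 0.2,"z": 0,"rx": 0,"ry": 0,"rz": 0.005,"fingers": 1},{"x": 1,"y": 0.2,"z": 0,"rx": 0,"ry": 0,"rz": 0.005,"fingers": 1}]}}

```text
time_s: 14.75
tool_pos: [0.5917, -0.0996, 0.1836]
tool_rot: [-180.0, 0.1, 174.6]
force: [3.8, -2.0, -2.4]
grip_width: 0.0093
grasp_force: 25.0
```

```bash
python3 st.py
```

```text
t 14.75 a 0.0266 r 0.2171 arc 5.6 yaw 174.56 Fdoor [ 4.  -1.6 -2.4] grip 0.0093
```

The pull is resisted at about 10 N/mm, so the door was held by the catch. I'll pull slowly on through it.

Request:
{"fn": "drive_tool", "kwargs": {"moves": [{"x": 0.6,"y": 0.1,"z": 0,"rx": 0,"ry": 0,"rz": 0.003,"fingers": 1},{"x": 1.2,"y": 0.3,"z": 0,"rx": 0,"ry": 0,"rz": 0.006,"fingers": 1},{"x": 1.8,"y": 0.4,"z": 0,"rx": 0,"ry": 0,"rz": 0.009,"fingers": 1},{"x": 2.4,"y": 0.6,"z": 0,"rx": 0,"ry": 0,"rz": 0.011,"fingers": 1},{"x": 2.4,"y": 0.6,"z": 0,"rx": 0,"ry": 0,"rz": 0.011,"fingers": 1}]}}

```text
time_s: 15.38
tool_pos: [0.5881, -0.0984, 0.1836]
tool_rot: [180.0, -0.1, 173.9]
force: [0.4, -0.8, -1.2]
grip_width: 0.0092
grasp_force: 25.0
```

```bash
python3 st.py
```

```text
t 15.375 a 0.0438 r 0.2171 arc 9.2 yaw 173.94 Fdoor [ 0.5 -0.7 -1.2] grip 0.0092
```

```bash
cat >> arc.py <<'E'
print("----")
def pose(d): q=c+r*np.array([np.cos(ang-d),np.sin(ang-d)]); return [*q,.184,174.85-np.degrees(d)]
rows(pose(.016),[pose(d) for d in np.r_[.026:.097:.01,.116:.22:.02,.24:.4:.04,.4]])
print("----");rows(pose(.4),[pose(d) for d in np.r_[.45:1.26:.05]])
E
python3 arc.py|sed -n '/----/,$p'
```

```text
----
{'x': 2.1, 'y': 0.5, 'z': 0.0, 'rz': 0.01}
{'x': 4.2, 'y': 1.1, 'z': 0.0, 'rz': 0.02}
{'x': 6.3, 'y': 1.6, 'z': 0.0, 'rz': 0.03}
{'x': 8.3, 'y': 2.2, 'z': 0.0, 'rz': 0.04}
{'x': 10.4, 'y': 2.8, 'z': 0.0, 'rz': 0.05}
{'x': 12.5, 'y': 3.5, 'z': 0.0, 'rz': 0.06}
{'x': 14.5, 'y': 4.1, 'z': 0.0, 'rz': 0.07}
{'x': 16.6, 'y': 4.8, 'z': 0.0, 'rz': 0.08}
{'x': 20.7, 'y': 6.2, 'z': 0.0, 'rz': 0.1}
{'x': 24.7, 'y': 7.7, 'z': 0.0, 'rz': 0.12}
{'x': 28.8, 'y': 9.2, 'z': 0.0, 'rz': 0.14}
{'x': 32.7, 'y': 10.9, 'z': 0.0, 'rz': 0.16}
{'x': 36.7, 'y': 12.6, 'z': 0.0, 'rz': 0.18}
{'x': 40.6, 'y': 14.4, 'z': 0.0, 'rz': 0.2}
{'x': 45.3, 'y': 16.6, 'z': 0.0, 'rz': 0.224}
{'x': 52.9, 'y': 20.7, 'z': 0.0, 'rz': 0.264}
{'x': 60.4, 'y': 25.0, 'z': 0.0, 'rz': 0.304}
{'x': 67.7, 'y': 29.6, 'z': 0.0, 'rz': 0.344}
{'x': 74.8, 'y': 34.5, 'z': 0.0, 'rz': 0.384}
{'x': 74.8, 'y': 34.5, 'z': 0.0, 'rz': 0.384}
----
{'x': 10.4, 'y': 2.8, 'z': 0.0, 'rz': 0.05}
{'x': 20.7, 'y': 6.2, 'z': 0.0, 'rz': 0.1}
{'x': 30.8, 'y': 10.0, 'z': 0.0, 'rz': 0.15}
{'x': 40.6, 'y': 14.4, 'z': 0.0, 'rz': 0.2}
{'x': 50.3, 'y': 19.2, 'z': 0.0, 'rz': 0.25}
{'x': 59.7, 'y': 24.5, 'z': 0.0, 'rz': 0.3}
{'x': 68.8, 'y': 30.3, 'z': 0.0, 'rz': 0.35}
{'x': 77.6, 'y': 36.6, 'z': 0.0, 'rz': 0.4}
{'x': 86.1, 'y': 43.2, 'z': 0.0, 'rz': 0.45}
{'x': 94.2, 'y': 50.3, 'z': 0.0, 'rz': 0.5}
{'x': 102.0, 'y': 57.8, 'z': 0.0, 'rz': 0.55}
{'x': 109.4, 'y': 65.6, 'z': 0.0, 'rz': 0.6}
{'x': 116.4, 'y': 73.8, 'z': 0.0, 'rz': 0.65}
{'x': 123.0, 'y': 82.4, 'z': 0.0, 'rz': 0.7}
{'x': 129.1, 'y': 91.3, 'z': 0.0, 'rz': 0.75}
{'x': 134.8, 'y': 100.4, 'z': 0.0, 'rz': 0.8}
{'x': 140.1, 'y': 109.9, 'z': 0.0, 'rz': 0.85}
```

Request:
{"fn": "drive_tool", "kwargs": {"moves": [{"x": 2.1,"y": 0.5,"z": 0,"rx": 0,"ry": 0,"rz": 0.01,"fingers": 1},{"x": 4.2,"y": 1.1,"z": 0,"rx": 0,"ry": 0,"rz": 0.02,"fingers": 1},{"x": 6.3,"y": 1.6,"z": 0,"rx": 0,"ry": 0,"rz": 0.03,"fingers": 1},{"x": 8.3,"y": 2.2,"z": 0,"rx": 0,"ry": 0,"rz": 0.04,"fingers": 1},{"x": 10.4,"y": 2.8,"z": 0,"rx": 0,"ry": 0,"rz": 0.05,"fingers": 1},{"x": 12.5,"y": 3.5,"z": 0,"rx": 0,"ry": 0,"rz": 0.06,"fingers": 1},{"x": 14.5,"y": 4.1,"z": 0,"rx": 0,"ry": 0,"rz": 0.07,"fingers": 1},{"x": 16.6,"y": 4.8,"z": 0,"rx": 0,"ry": 0,"rz": 0.08,"fingers": 1},{"x": 20.7,"y": 6.2,"z": 0,"rx": 0,"ry": 0,"rz": 0.1,"fingers": 1},{"x": 24.7,"y": 7.7,"z": 0,"rx": 0,"ry": 0,"rz": 0.12,"fingers": 1},{"x": 28.8,"y": 9.2,"z": 0,"rx": 0,"ry": 0,"rz": 0.14,"fingers": 1},{"x": 32.7,"y": 10.9,"z": 0,"rx": 0,"ry": 0,"rz": 0.16,"fingers": 1},{"x": 36.7,"y": 12.6,"z": 0,"rx": 0,"ry": 0,"rz": 0.18,"fingers": 1},{"x": 40.6,"y": 14.4,"z": 0,"rx": 0,"ry": 0,"rz": 0.2,"fingers": 1},{"x": 45.3,"y": 16.6,"z": 0,"rx": 0,"ry": 0,"rz": 0.224,"fingers": 1},{"x": 52.9,"y": 20.7,"z": 0,"rx": 0,"ry": 0,"rz": 0.264,"fingers": 1},{"x": 60.4,"y": 25,"z": 0,"rx": 0,"ry": 0,"rz": 0.304,"fingers": 1},{"x": 67.7,"y": 29.6,"z": 0,"rx": 0,"ry": 0,"rz": 0.344,"fingers": 1},{"x": 74.8,"y": 34.5,"z": 0,"rx": 0,"ry": 0,"rz": 0.384,"fingers": 1},{"x": 74.8,"y": 34.5,"z": 0,"rx": 0,"ry": 0,"rz": 0.384,"fingers": 1}]}}

```text
time_s: 17.88
tool_pos: [0.5174, -0.0558, 0.1835]
tool_rot: [180.0, -0.0, 152.0]
force: [0.1, -0.7, -1.6]
grip_width: 0.0091
grasp_force: 25.0
```

```bash
python3 st.py
```

```text
t 17.875 a 0.4272 r 0.2165 arc 89.7 yaw 151.98 Fdoor [ 0.4 -0.5 -1.6] grip 0.0091
```

Request:
{"fn": "drive_tool", "kwargs": {"moves": [{"x": 10.4,"y": 2.8,"z": 0,"rx": 0,"ry": 0,"rz": 0.05,"fingers": 1},{"x": 20.7,"y": 6.2,"z": 0,"rx": 0,"ry": 0,"rz": 0.1,"fingers": 1},{"x": 30.8,"y": 10,"z": 0,"rx": 0,"ry": 0,"rz": 0.15,"fingers": 1},{"x": 40.6,"y": 14.4,"z": 0,"rx": 0,"ry": 0,"rz": 0.2,"fingers": 1},{"x": 50.3,"y": 19.2,"z": 0,"rx": 0,"ry": 0,"rz": 0.25,"fingers": 1},{"x": 59.7,"y": 24.5,"z": 0,"rx": 0,"ry": 0,"rz": 0.3,"fingers": 1},{"x": 68.8,"y": 30.3,"z": 0,"rx": 0,"ry": 0,"rz": 0.35,"fingers": 1},{"x": 77.6,"y": 36.6,"z": 0,"rx": 0,"ry": 0,"rz": 0.4,"fingers": 1},{"x": 86.1,"y": 43.2,"z": 0,"rx": 0,"ry": 0,"rz": 0.45,"fingers": 1},{"x": 94.2,"y": 50.3,"z": 0,"rx": 0,"ry": 0,"rz": 0.5,"fingers": 1},{"x": 102,"y": 57.8,"z": 0,"rx": 0,"ry": 0,"rz": 0.55,"fingers": 1},{"x": 109.4,"y": 65.6,"z": 0,"rx": 0,"ry": 0,"rz": 0.6,"fingers": 1},{"x": 116.4,"y": 73.8,"z": 0,"rx": 0,"ry": 0,"rz": 0.65,"fingers": 1},{"x": 123,"y": 82.4,"z": 0,"rx": 0,"ry": 0,"rz": 0.7,"fingers": 1},{"x": 129.1,"y": 91.3,"z": 0,"rx": 0,"ry": 0,"rz": 0.75,"fingers": 1},{"x": 134.8,"y": 100.4,"z": 0,"rx": 0,"ry": 0,"rz": 0.8,"fingers": 1},{"x": 140.1,"y": 109.9,"z": 0,"rx": 0,"ry": 0,"rz": 0.85,"fingers": 1},{"x": 140.1,"y": 109.9,"z": 0,"rx": 0,"ry": 0,"rz": 0.85,"fingers": 1},{"x": 140.1,"y": 109.9,"z": 0,"rx": 0,"ry": 0,"rz": 0.85,"fingers": 1},{"x": 140.1,"y": 109.9,"z": 0,"rx": 0,"ry": 0,"rz": 0.85,"fingers": 1}]}}

```text
time_s: 20.38
tool_pos: [0.4459, 0.1062, 0.1835]
tool_rot: [-180.0, -0.0, 103.2]
force: [-0.9, -0.2, -2.5]
grip_width: 0.0092
grasp_force: 25.0
```

```bash
python3 st.py
```

```text
t 20.375 a 1.272 r 0.2152 arc 267.1 yaw 103.23 Fdoor [-0.1 -0.9 -2.5] grip 0.0092
```

Door at about 1.27 rad. I'll let go and then lift straight up.

Request:
{"fn": "drive_tool", "kwargs": {"moves": [{"x": 0,"y": 0,"z": 0,"rx": 0,"ry": 0,"rz": 0,"fingers": 0},{"x": 0,"y": 0,"z": 0,"rx": 0,"ry": 0,"rz": 0,"fingers": 0},{"x": 0,"y": 0,"z": 0,"rx": 0,"ry": 0,"rz": 0,"fingers": 0},{"x": 0,"y": 0,"z": 0,"rx": 0,"ry": 0,"rz": 0,"fingers": 0},{"x": 0,"y": 0,"z": 0,"rx": 0,"ry": 0,"rz": 0,"fingers": 0},{"x": 0,"y": 0,"z": 0,"rx": 0,"ry": 0,"rz": 0,"fingers": 0},{"x": 0,"y": 0,"z": 0,"rx": 0,"ry": 0,"rz": 0,"fingers": 0},{"x": 0,"y": 0,"z": 0,"rx": 0,"ry": 0,"rz": 0,"fingers": 0},{"x": 0,"y": 0,"z": -15,"rx": 0,"ry": 0,"rz": 0,"fingers": 0},{"x": 0,"y": 0,"z": -35,"rx": 0,"ry": 0,"rz": 0,"fingers": 0},{"x": 0,"y": 0,"z": -60,"rx": 0,"ry": 0,"rz": 0,"fingers": 0},{"x": 0,"y": 0,"z": -85,"rx": 0,"ry": 0,"rz": 0,"fingers": 0},{"x": 0,"y": 0,"z": -105,"rx": 0,"ry": 0,"rz": 0,"fingers": 0},{"x": 0,"y": 0,"z": -116,"rx": 0,"ry": 0,"rz": 0,"fingers": 0},{"x": 0,"y": 0,"z": -116,"rx": 0,"ry": 0,"rz": 0,"fingers": 0},{"x": 0,"y": 0,"z": -116,"rx": 0,"ry": 0,"rz": 0,"fingers": 0}]}}

```text
time_s: 22.38
tool_pos: [0.4457, 0.1065, 0.2989]
tool_rot: [-179.9, 0.0, 103.2]
force: [0.2, 0.2, 0.3]
grip_width: 0.0439
grasp_force: 0.0
```

```bash
python3 - <<'E'
from cell import vision
import cv2
cv2.imwrite("pics/s4.png",vision.read_camera("scene")["image"][:,:,::-1])
E
```

```text
(no output)
```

View pics/s4.png

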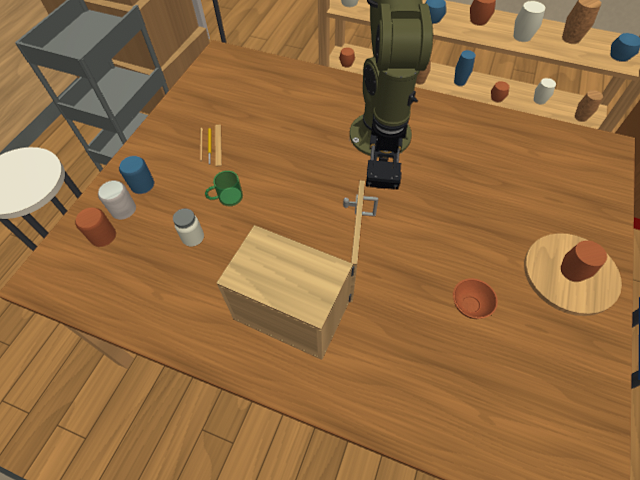

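The door stands wide open, with its free end at (361,185) and hinge at (354,265). The gripper is clear above it, and the mug, jar and bowl are where they were. I'll hand the job in.

```bash
python3 -c "
from cell import workorder
print(workorder.sign_off())"
```

```text
the job is handed in; nothing more can be done
None
```

The job is handed in; no verdict came back. The door went through the catch, stayed shut on its own for over a second with the fingers off it, and now stands open at about 1.27 rad (73°). The mug, jar and bowl were not touched.

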